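# Gather the loose screw caps in the marked corner of the tote

## Task

Put the stray red screw cap that lies on the bench into the white tote while the tote still stands on the bench. Then lift the tote by its grey carrying bar, clear of the bench, and tilt it well over towards the corner with the blue patch until all four caps have slid into that corner and lie on the patch; finish while still holding the tote up and tilted like that, steady, with every cap at rest on the patch. Leave the timer, the tape roll and the yellow-capped vial where they are.

Things in the scene. Friction and masses are not known exactly. Their poses are not given: they have to be found in the camera images.
- tote: Open white tote, loose on the bench, about 0.35 kg, outer 200 (x) x 180 (y) x 45 mm (z), walls and floor 4 mm; origin at the centre of its underside, z up, x away from the robot to within 25 degrees at the start. Caps slide on it from 10 to 15 degrees of tilt, but along a wall into a corner only from 20 to 30 degrees of diagonal tilt.
- tote_handle (a point): Centre of the tote's straight grey carrying bar, 95 mm above the underside over the tote's middle; axes as the tote's. The bar is 14 mm wide (y), 16 mm high (z), runs along the tote's x from end to end, on a grey upright (36 mm in y) at each end. On either side of the bar the tote is open: 86 mm from its middle line to the long wall's inner face.
- tote_patch (a point): Centre of the blue square patch, 80 x 80 mm, on the tote's inner floor, flush in its -x, +y corner (56 mm towards -x and 46 mm towards +y from the tote's middle, 4 mm above the underside). Its edges and axes run parallel to the tote's.
- tote_low_corner (a point): The bottom outer corner of the tote at the blue patch: 100 mm towards -x and 90 mm towards +y from the tote's middle, on the underside. Axes as the tote's.
- stray_cap_center (a point): Red ribbed screw cap, a disc 27 mm across and 15 mm high, 12 g, the stray one, lying flat on the bench to the left of the tote at the start; the point is its centre, half-way up, z along the cap's axis. Same slippery plastic as the others.
- cap_a_center (a point): Red ribbed screw cap, a disc 27 mm across and 15 mm high, 12 g, lying flat in the tote at the start, away from the blue patch; the point is its centre, half-way up, z along the cap's axis. Same slippery plastic as the others.
- cap_b_center (a point): Red ribbed screw cap, a disc 27 mm across and 15 mm high, 12 g, lying flat in the tote at the start, away from the blue patch; the point is its centre, half-way up, z along the cap's axis. Same slippery plastic as the others.
- cap_c_center (a point): Red ribbed screw cap, a disc 27 mm across and 15 mm high, 12 g, lying flat in the tote at the start, away from the blue patch; the point is its centre, half-way up, z along the cap's axis. Same slippery plastic as the others.
- timer: White bench timer with coloured buttons, 66 x 66 x 18 mm, lying flat; origin at the centre of its underside. Bystander.
- tape_roll: Roll of cream adhesive tape, 68 mm across, 18 mm high, lying flat; origin at the centre of its underside. Bystander.
- yellow_vial: Glass reagent vial with a yellow cap, 23 mm across, 52 mm high, upright; origin at the centre of its underside. Bystander.

How it is judged:
On the way, in this order (a step that is already met when the one before it is completed fails the run):
1. the stray cap lies in the tote, which still stands level on the bench (x of stray_cap_center in the frame of tote_handle between -0.096 and 0.096 m and y of stray_cap_center in the frame of tote_handle between -0.086 and 0.086 m and z of stray_cap_center in the frame of tote_handle below -0.05 m and contact force between the fingers and stray_cap below 0.1 N and angle between tote_handle's own z axis and vertical below 0.1 rad and height (world z) of tote_handle below 0.105 m), for 0.2 s.
2. the tote is lifted off the bench by its bar (height (world z) of tote_low_corner above 0.02 m and contact force between the fingers and tote above 1 N), for 0.1 s.
3. the tote is tilted towards the blue corner, clear of the bench, and all four caps lie on the patch (angle between tote_handle's own z axis and vertical between 0.35 and 1.05 rad and angle between tote_handle's own x axis and vertical below 1.42 rad and angle between tote_handle's own y axis and vertical above 1.72 rad and height (world z) of tote_low_corner above 0.02 m and x of stray_cap_center in the frame of tote_patch between -0.045 and 0.042 m and y of stray_cap_center in the frame of tote_patch between -0.042 and 0.045 m and z of stray_cap_center in the frame of tote_patch between -0.003 and 0.045 m and x of cap_a_center in the frame of tote_patch between -0.045 and 0.042 m and y of cap_a_center in the frame of tote_patch between -0.042 and 0.045 m and z of cap_a_center in the frame of tote_patch between -0.003 and 0.045 m and x of cap_b_center in the frame of tote_patch between -0.045 and 0.042 m and y of cap_b_center in the frame of tote_patch between -0.042 and 0.045 m and z of cap_b_center in the frame of tote_patch between -0.003 and 0.045 m and x of cap_c_center in the frame of tote_patch between -0.045 and 0.042 m and y of cap_c_center in the frame of tote_patch between -0.042 and 0.045 m and z of cap_c_center in the frame of tote_patch between -0.003 and 0.045 m), for 0.3 s.
At the end, for the whole second after the job is handed in: Gripper holds the tote, still, tilted 20 to 60 degrees with the blue corner lowest and over 20 mm above the bench (x axis 8 degrees or more up, y axis as much down); all four cap centres on the blue patch (2 mm over allowed), at rest; bystanders within 30 mm of their starts (all of step 3 and contact force between the fingers and tote above 1 N and linear speed of each of tote, stray_cap, cap_a, cap_b, cap_c below 0.03 m/s and distance of each of timer, tape_roll, yellow_vial from where it was at the start of the episode below 0.03 m); the arm keeps its last pose, push and grip.
It fails at once if timer, tape roll or yellow vial pushed away (distance of any of timer, tape_roll, yellow_vial from where it was at the start of the episode above 0.03 m).
It also fails if it takes over 45 s, if anything falls off the work surface, if the arm or the gripper's body presses on something with over 40 N, if the wrist force passes 120 N, or if a joint passes its speed limit or range.

## Robot

A 6-joint arm with a two-finger parallel gripper is mounted at the origin on a cart in front of the work surface, level with it; the furniture and walls round the work are solid. World frame = base frame: x ahead of the robot, y to its left, z up, the work surface at z = 0. Lengths are in m, angles in rad, forces in N, time in s.
With the tool pointing down it reaches from about 0.25 to 0.8 m from the base axis. Payload 8.5 kg.
Tool frame: the origin (TCP) lies on the front face of the gripper's body, between the roots of the fingers; the fingertips stand 73 mm ahead of it and the grasp point (between the pads) lies ahead of it (ctrl.tcp_to_grasp is the z of the grasp point in the tool frame, in m); z points along the fingers, y is the direction in which the jaws open and shut (so a half turn about z gives the same grasp; the last joint's range is limited). The gripper opens to 85 mm and grips with 20 to 120 N. Pads are 22 mm wide; open, the fingers measure 114 mm over their backs; the gripper's body (76 mm by 85 mm) begins 54 mm behind the grasp point. The pads swing forward as they close: fully open they stand 13 mm farther back than shut.
Start: joints at [-1.212, 0.238, -0.013, 1.319, 0, 1.571], TCP at [0.184, -0.492, 0.304] pointing down, gripper open.
Joint ranges: [-2.66, 2.66], [-1.03, 1.9], [-1.14, 1.46], [-1.82, 2.27], [-1.45, 1.34], [-3.14, 3.14]. Speed limits (rad/s): [2.22, 2.22, 2.79, 3.14, 3.14, 3.14].

## Interface

Orientations are given as a unit quaternion [w, x, y, z].
In Python, from station import ctrl gives the robot as it stands.
- The arm moves only by the shell command python3 -m jog 'ROWS' [FORCE]. ROWS is JSON, a list of rows, each a list of 3 entries, a list of its own where there are three numbers: the shift along the tool's x, y, z in cm, then the turn, a rotation vector about the tool's x, y, z in rad, then the finger opening in cm, from 0 to 8.54. A call has 1 to 20 rows; each row is the pose to reach, as a shift and turn from the pose commanded when the call began, along the tool's axes at that moment; what a row does not reach only later rows make up. A row lasts 1/12 s, in which the tool goes at most 41.7 mm and 7.16 degrees, less where a joint would pass 70% of its speed; a pose out of reach is approached as far as the arm can. A call with a gripper value outside its range is refused whole. The fingers move at their own pace and stop on an object; FORCE is the grip in N (left out, the last holds). Time passes only in rows, so rows that repeat a pose let the fingers close. It gives the time, the measured TCP pose, the force and the opening at its end, in the units of the state.
- ctrl.read_state(): the state, without advancing time (a new reading comes with each control period).
- ctrl.get_image(name): name is "scene" or "side" or "wrist"; returns a dict with "pixels" (420x560x3 uint8, blue, green, red), "depth" (420x560 float32, m along the optical axis (not along the pixel's ray), 0 where there is no reading), "K" (3x3 intrinsics, pixels), "position" and "attitude" of the camera in the world. Camera axes: x right, y down, z forward; pixel columns grow to the right and rows downward; lengths in m; the calibration is good to about 2 mm. A picture is of the moment at which its call begins.
- ctrl.job_done(): hands the job in, once; it reports no verdict.
The state is a dict: "clock": time; "joints": joint angles; "dq": joint speeds; "joint_torque": joint torques, N m; "tool_pos": TCP position; "orientation": TCP orientation; "wrist_force": force on the tool from outside, world axes, zero at the start; "moment": the same for the moment, N m; "width": finger opening in m.
Only numpy, scipy, OpenCV 4.12 (cv2) and the standard library are available. Lean on these libraries where they do the work, as an engineer would, in place of code of your own. Each camera call takes 0.05 s, during which the arm holds its last target.

## Working session

There is one attempt and no reset: what is moved stays moved. The work goes in short steps, Python scripts to look and compute and a shell command to move; the robot and the scene stay as the last step left them, time stands still between calls to the robot, and variables do not carry over. Pictures are saved under pics/ and viewed, and the job is handed in when it is done.

```bash
ls; mkdir -p pics; python3 - <<'E'
from station import ctrl
import cv2
print(ctrl.read_state(), ctrl.tcp_to_grasp)
for n in ["scene","side","wrist"]:
    im=ctrl.get_image(n); cv2.imwrite(f"pics/{n}0.png",im["pixels"]); print(n,im["K"].tolist(),im["position"],im["attitude"])
E
```

```text
pics
{'clock': 0.0, 'joints': array([-1.21196594e+00,  2.38757842e-01, -1.42483411e-02,  1.31919936e+00,
        1.25212117e-05,  1.57080418e+00]), 'dq': array([-0.00031604, -0.00085122, -0.00056441, -0.00054273,  0.00109267,
        0.00025845]), 'joint_torque': array([-2.74989397e-03, -5.38782585e+01,  3.46437836e+01,  1.83281768e-02,
       -2.55510040e-04, -1.25756301e-05]), 'tool_pos': array([ 0.18426266, -0.4912695 ,  0.30329189]), 'orientation': array([-6.94415880e-04,  9.83948679e-01,  1.78450273e-01, -1.19583105e-04]), 'wrist_force': array([ 0.30509249, -0.46515888, -0.38686912]), 'moment': array([0.02157429, 0.00621241, 0.03303778]), 'width': 0.08569205178025588} 0.0539
scene [[513.410656664034, 0.0, 271.2742192461705], [0.0, 513.410656664034, 212.37209548358533], [0.0, 0.0, 1.0]] [-0.37951276  0.74265758  0.96067632] [ 0.19870847 -0.38052428  0.81186228 -0.39572195]
side [[533.0890237050553, 0.0, 274.3273686600827], [0.0, 533.0890237050553, 202.68543876871087], [0.0, 0.0, 1.0]] [ 0.08734213 -1.12681999  0.67988544] [-0.5223771   0.83379728 -0.1566048   0.08590224]
wrist [[336.9940090721545, 0.0, 284.6068271203132], [0.0, 336.9940090721545, 205.98270579068674], [0.0, 0.0, 1.0]] [ 0.26114941 -0.46340328  0.37431151] [ 0.13130801  0.81111363 -0.56260122 -0.09128388]
```

View pics/scene0.png

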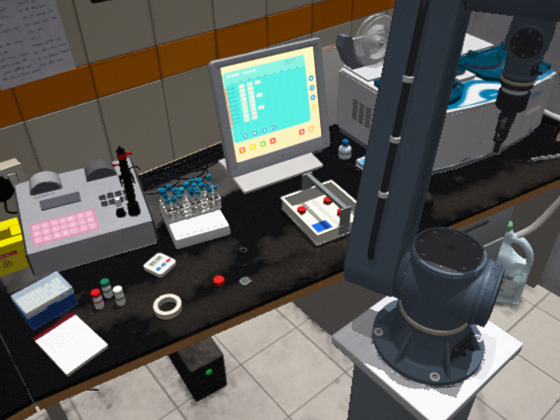

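View pics/side0.png

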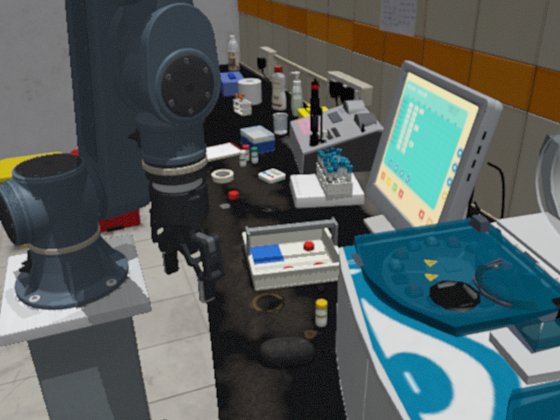

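View pics/wrist0.png

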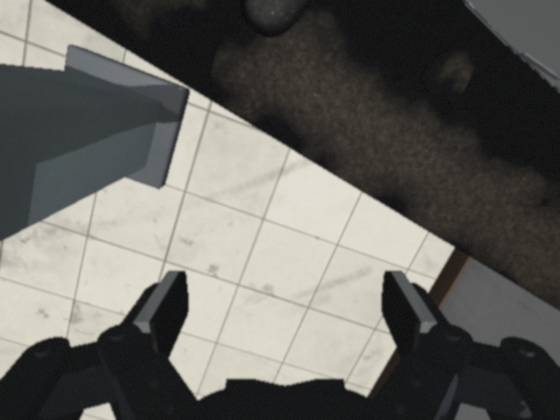

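The scene view shows the stray cap at (219,281), the tote round (322,212) with the patch at (321,226), the tape at (167,306) and the timer at (159,265). The side view shows the tote at (292,255), the patch at (266,254), the stray cap at (234,195), and the vial at (321,313). Next I'll measure positions.

```bash
cat > h.py <<'E'
import numpy as np, cv2
from scipy.spatial.transform import Rotation as R
from station import ctrl
def rot(q): return R.from_quat(np.roll(q,-1)).as_matrix()
def ray(im,u,v):
    K=im["K"]; d=np.array([(u-K[0,2])/K[0,0],(v-K[1,2])/K[1,1],1.]); return im["position"],rot(im["attitude"])@d
def plane(im,u,v,z):
    p,d=ray(im,u,v); return p+d*(z-p[2])/d[2]
def cloud(im):
    v,u=np.indices(im["depth"].shape); K=im["K"]; z=im["depth"]
    P=np.stack([(u-K[0,2])/K[0,0]*z,(v-K[1,2])/K[1,1]*z,z],-1)
    return P@rot(im["attitude"]).T+im["position"]
def blobs(im,col,minA=8):
    h=cv2.cvtColor(im["pixels"],cv2.COLOR_BGR2HSV)
    rg={"red":[((0,150,90),(8,255,255)),((172,150,90),(180,255,255))],"blue":[((100,150,80),(118,255,255))],"yellow":[((22,140,120),(35,255,255))]}[col]
    m=sum(cv2.inRange(h,a,b) for a,b in rg)
    n,l,s,c=cv2.connectedComponentsWithStats(m)
    return [(c[i],s[i],l==i) for i in range(1,n) if s[i][4]>=minA]
E
python3 - <<'E'
from h import *
np.set_printoptions(precision=4,suppress=True)
for n in ["scene","side"]:
    im=ctrl.get_image(n); C=cloud(im)
    for col in ["red","blue","yellow"]:
        for c,s,m in blobs(im,col):
            mm=m&(im["depth"]>0); P=np.median(C[mm],0)
            if abs(P[2])<.15 and .1<P[0]<.9: print(n,col,c,s[2:],"med",P,"plane7.5mm",plane(im,*c,.009)[:2])
    S=(C[...,0]>.25)&(C[...,0]<.85)&(abs(C[...,1])<.2)
    bar=S&(C[...,2]>.088)&(C[...,2]<.115)&(im["depth"]>0)
    P=C[bar]; print(n,"bar",len(P),P.min(0),P.max(0), np.median(P,0)); print(cv2.minAreaRect((P[:,:2]*1000).astype(np.float32)))
    rim=S&(C[...,2]>.038)&(C[...,2]<.05)&(im["depth"]>0);P=C[rim]; print("rim",len(P),P.min(0),P.max(0),cv2.minAreaRect((P[:,:2]*1000).astype(np.float32)))
E
```

```text
scene red [326.9412 199.8824] [ 7  7 34] med [ 0.522  -0.1884  0.0199] plane7.5mm [ 0.533  -0.1996]
scene red [301.325 208.625] [ 8  6 40] med [ 0.54   -0.1     0.0204] plane7.5mm [ 0.5515 -0.1085]
scene red [338.4545 211.2727] [ 2  6 11] med [ 0.4601 -0.1755  0.0205] plane7.5mm [ 0.4678 -0.185 ]
scene red [ 11.4375 252.9375] [ 7  5 16] med [0.8541 0.651  0.0632] plane7.5mm [0.9289 0.6451]
scene red [  3.75 255.  ] [6 3 8] med [0.856  0.6683 0.0672] plane7.5mm [0.9342 0.6645]
scene red [218.2857 279.4286] [12 11 91] med [0.458  0.2633 0.0148] plane7.5mm [0.4642 0.2604]
scene red [ 95.0588 292.1765] [10  9 68] med [0.5854 0.5361 0.0516] plane7.5mm [0.6314 0.5277]
scene red [ 54.1532 325.4505] [ 40  27 111] med [0.5888 0.6488 0.0121] plane7.5mm [0.5916 0.6491]
scene blue [345.12 140.56] [ 7  4 25] med [ 0.6918 -0.4381  0.0652] plane7.5mm [ 0.7578 -0.5107]
scene blue [206.625 185.625] [ 5  6 16] med [0.7192 0.1154 0.1103] plane7.5mm [0.8482 0.0431]
scene blue [163.6 192.4] [ 6  8 30] med [0.7636 0.2355 0.1173] plane7.5mm [0.9075 0.1704]
scene blue [190.5294 190.7647] [ 6  4 17] med [0.7
[... 1589 characters left out ...]
 5 17] med [0.7215 0.1094 0.111 ] plane7.5mm [0.8335 0.3315]
side blue [266.1407 253.7934] [ 33  19 455] med [ 0.4421 -0.0856  0.005 ] plane7.5mm [ 0.4399 -0.0913]
side yellow [304.5102 110.9388] [13 13 98] med [0.8752 0.6956 0.098 ] plane7.5mm [1.0004 0.9698]
side yellow [321.266  303.4574] [11 11 94] med [ 0.4549 -0.3687  0.0511] plane7.5mm [ 0.4792 -0.3179]
side bar 1688 [ 0.3802 -0.1993  0.088 ] [0.7713 0.1997 0.115 ] [ 0.7117 -0.131   0.1015]
((593.1358642578125, 22.328765869140625), (399.4200439453125, 370.9185791015625), 81.08637237548828)
rim 332 [ 0.37  -0.2    0.038] [0.7932 0.1999 0.05  ] ((559.8901977539062, -9.6988525390625), (525.431640625, 238.2381591796875), 56.0335807800293)
```

```bash
python3 - <<'E'
from h import *
np.set_printoptions(precision=4,suppress=True)
for n in ["scene","side"]:
    im=ctrl.get_image(n); C=cloud(im)
    S=(C[...,0]>.33)&(C[...,0]<.64)&(C[...,1]>-.27)&(C[...,1]<-.0)&(im["depth"]>0)
    for nm,a,b in [("bar",.092,.112),("rim",.036,.05)]:
        m=S&(C[...,2]>a)&(C[...,2]<b); P=C[m]
        v,u=np.nonzero(m); print(n,nm,len(P),P.min(0),P.max(0),cv2.minAreaRect((P[:,:2]*1000).astype(np.float32)),u.min(),u.max(),v.min(),v.max())
        q=P[:,:2]-P[:,:2].mean(0); w,V=np.linalg.eigh(q.T@q); print("  axis",np.degrees(np.arctan2(V[1,1],V[0,1])), "mean",P.mean(0))
    px=im["pixels"]
    u0,v0=(250,150) if n=="scene" else (220,195)
    cv2.imwrite(f"pics/{n}_zoom.png",cv2.resize(px[v0:v0+110,u0:u0+140],None,fx=5,fy=5,interpolation=cv2.INTER_CUBIC))
E
```

```text
scene bar 368 [ 0.376  -0.1725  0.0921] [ 0.5878 -0.1006  0.1103] ((481.26654052734375, -138.01223754882812), (37.0560417175293, 211.1576690673828), 79.46949005126953) 302 351 172 212
  axis 170.12343385416517 mean [ 0.4742 -0.1345  0.1012]
scene rim 569 [ 0.3756 -0.2503  0.036 ] [ 0.5983 -0.0285  0.0498] ((481.27264404296875, -138.38096618652344), (191.4028778076172, 213.15353393554688), 79.54387664794922) 281 356 180 236
  axis 138.13882372925494 mean [ 0.4953 -0.1257  0.0437]
side bar 652 [ 0.3812 -0.1787  0.092 ] [ 0.5881 -0.1046  0.1069] ((485.2755126953125, -141.6354522705078), (38.748329162597656, 207.52035522460938), 79.52332305908203) 245 337 217 237
  axis 169.30101728062047 mean [ 0.4841 -0.1437  0.0999]
side rim 634 [ 0.3686 -0.2487  0.036 ] [ 0.5993 -0.0281  0.05  ] ((485.86688232421875, -141.30621337890625), (191.9724884033203, 208.5927276611328), 79.3265151977539) 243 338 228 276
  axis -175.17524896487984 mean [ 0.473  -0.1934  0.0432]
```

View pics/scene_zoom.png

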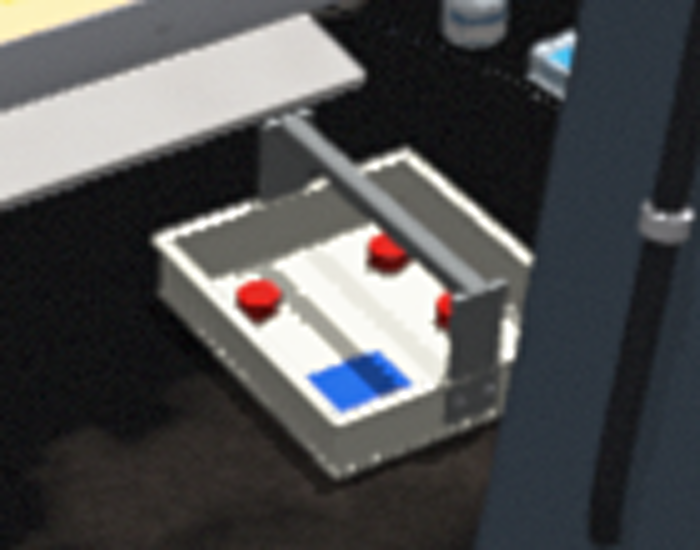

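View pics/side_zoom.png

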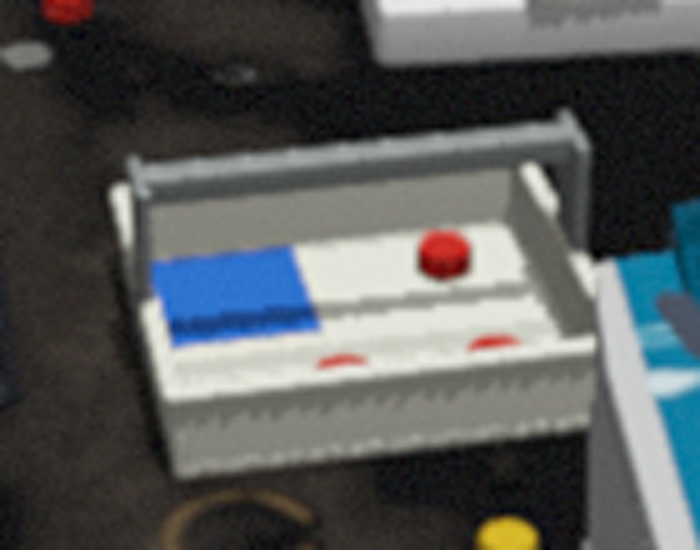

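The tote measures centre (0.483, -0.140), yaw -10.5° (both views agree within 4 mm, and the patch is where that predicts it). The stray cap is at about (0.463, 0.262). First I'll hover over the stray cap, with the jaws along the tote's x.

```bash
cat >> h.py <<'E'
np.set_printoptions(precision=4,suppress=True)
def Rdown(psi): # tool x at yaw psi deg, z down
    return R.from_euler('z',psi,degrees=True).as_matrix()@np.diag([1,-1,-1.])
def go(p,Rt):
    s=ctrl.read_state(); R0=rot(s["orientation"])
    print("shift cm",R0.T@(np.array(p)-s["tool_pos"])*100,"turn",R.from_matrix(R0.T@Rt).as_rotvec(), "clock",s["clock"],"w",s["width"],"F",s["wrist_force"],"pos",s["tool_pos"])
E
python3 - <<'E'
from h import *
go([.463,.262,.20],Rdown(79.5))
E
```

```text
shift cm [ 52.5502 -60.7622  10.3989] turn [-0.0003 -0.0002 -1.0288] clock 0.35 w 0.08558096751443073 F [0.5113 0.4129 0.9354] pos [ 0.1843 -0.4915  0.3037]
```

```bash
python3 -m jog '[[[26,-30,0],[0,0,-0.5],5.0],[[26,-30,0],[0,0,-0.5],5.0],[[26,-30,0],[0,0,-0.5],5.0],[[26,-30,0],[0,0,-0.5],5.0],[[26,-30,0],[0,0,-0.5],5.0],[[26,-30,0],[0,0,-0.5],5.0],[[26,-30,0],[0,0,-0.5],5.0],[[26,-30,0],[0,0,-0.5],5.0],[[26,-30,0],[0,0,-0.5],5.0],[[52.5,-60.8,5],[0,0,-1.03],5.0],[[52.5,-60.8,5],[0,0,-1.03],5.0],[[52.5,-60.8,5],[0,0,-1.03],5.0],[[52.5,-60.8,5],[0,0,-1.03],5.0],[[52.5,-60.8,5],[0,0,-1.03],5.0],[[52.5,-60.8,5],[0,0,-1.03],5.0],[[52.5,-60.8,5],[0,0,-1.03],5.0],[[52.5,-60.8,5],[0,0,-1.03],5.0],[[52.5,-60.8,5],[0,0,-1.03],5.0],[[52.5,-60.8,5],[0,0,-1.03],5.0],[[52.5,-60.8,5],[0,0,-1.03],5.0]]'
python3 - <<'E'
from h import *
im=ctrl.get_image("wrist"); cv2.imwrite("pics/wrist1.png",im["pixels"]); C=cloud(im)
for c,s,m in blobs(im,"red",60):
    P=C[m&(im["depth"]>0)]; print(c,s,np.median(P,0),P.min(0),P.max(0),plane(im,*c,.012))
go([.463,.262,.20],Rdown(79.5))
print(ctrl.read_state()["joints"])
E
```

```text
clock: 2.02
tool_pos: [0.4637, 0.2667, 0.2528]
orientation: [-0.0, 0.768, 0.641, 0.001]
wrist_force: [-0.5, -0.7, -1.1]
width: 0.0504
[436.6154  86.1888] [431  79  13  15 143] [0.6078 0.329  0.019 ] [0.6029 0.3232 0.0168] [0.6135 0.3347 0.0204] [0.6108 0.3285 0.012 ]
[282.0637 186.7534] [267 172  31  31 738] [0.4619 0.2642 0.0157] [ 0.446   0.2441 -0.0019] [0.4761 0.2773 0.0183] [0.4617 0.2634 0.012 ]
shift cm [-0.4833  0.0078  5.2594] turn [-0.0003 -0.0011  0.0046] clock 2.0667 w 0.04985628652649175 F [ 0.3694  1.3295 -0.6422] pos [0.4638 0.2667 0.2526]
[ 0.5214  0.2768 -0.0936  1.1999  0.001   2.2709]
```

The wrist view puts the cap at (282,187), i.e. (0.462, 0.2635), about 20 mm up at its top edge, in line with the other two views. Next: descend and grip.

```bash
python3 -m jog '[[[-0.35,0.2,4],[0,0,0],5.0],[[-0.35,0.2,8],[0,0,0],5.0],[[-0.35,0.2,11],[0,0,0],5.0],[[-0.35,0.2,14],[0,0,0],5.0],[[-0.35,0.2,16],[0,0,0],5.0],[[-0.35,0.2,17.4],[0,0,0],5.0],[[-0.35,0.2,17.4],[0,0,0],5.0],[[-0.35,0.2,17.4],[0,0,0],5.0]]' 40
python3 - <<'E'
from h import *
im=ctrl.get_image("wrist"); cv2.imwrite("pics/wrist2.png",im["pixels"])
go([.462,.2635,.076],Rdown(79.5))
E
```

```text
clock: 2.73
tool_pos: [0.4633, 0.2575, 0.0798]
orientation: [-0.0, 0.769, 0.64, -0.001]
wrist_force: [-0.1, 0.0, 0.7]
width: 0.0495
shift cm [ 0.506  -0.2921  0.466 ] turn [ 0.0002 -0.0002  0.0009] clock 2.7833 w 0.049949852737739255 F [ 1.0477 -0.1884 -0.0815] pos [0.464  0.258  0.0807]
```

View pics/wrist2.png

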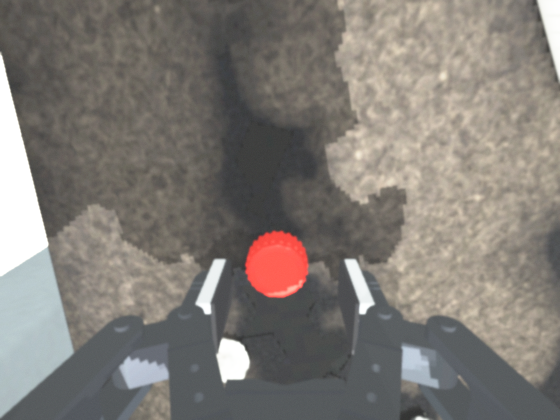

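The cap sits at (277,264), between the finger tips at about (213,290) and (358,290), and a little off centre. I'll shift by the measured amount, go down and close.

```bash
python3 -m jog '[[[0.5,-0.25,0],[0,0,0],5.0],[[0.5,-0.25,0.4],[0,0,0],5.0],[[0.5,-0.25,0.4],[0,0,0],5.0],[[0.5,-0.25,0.4],[0,0,0],2.0],[[0.5,-0.25,0.4],[0,0,0],2.0],[[0.5,-0.25,0.4],[0,0,0],2.0],[[0.5,-0.25,0.4],[0,0,0],2.0],[[0.5,-0.25,0.4],[0,0,0],2.0],[[0.5,-0.25,0.4],[0,0,0],2.0],[[0.5,-0.25,0.4],[0,0,0],2.0]]' 40
```

```text
clock: 3.62
tool_pos: [0.4623, 0.2638, 0.0765]
orientation: [-0.0, 0.768, 0.64, 0.0]
wrist_force: [-1.1, 0.4, 5.9]
width: 0.0248
```

```bash
python3 - <<'E'
from h import *
go([.462,.2635,.18],Rdown(79.5))
go([.4617,-.0903,.18],Rdown(79.5))
E
```

```text
shift cm [ -0.0279  -0.0197 -10.3546] turn [ 0.0003 -0.0006  0.0013] clock 3.6167 w 0.024768422504285098 F [-1.0547  0.3706  5.8633] pos [0.4623 0.2638 0.0765]
shift cm [-34.8292   6.3529 -10.3731] turn [ 0.0003 -0.0006  0.0013] clock 3.6167 w 0.024768422504285098 F [-1.0547  0.3706  5.8633] pos [0.4623 0.2638 0.0765]
```

```bash
python3 -m jog '[[[0,0,-3],[0,0,0],2.0],[[0,0,-7],[0,0,0],2.0],[[0,0,-11],[0,0,0],2.0],[[0,0,-14.5],[0,0,0],2.0],[[0,0,-14.5],[0,0,0],2.0]]' 40
python3 - <<'E'
from h import *
im=ctrl.get_image("wrist"); cv2.imwrite("pics/wrist3.png",im["pixels"])
go([.4617,-.0903,.22],Rdown(79.5))
E
```

```text
clock: 4.03
tool_pos: [0.4645, 0.2649, 0.2279]
orientation: [0.001, 0.768, 0.64, 0.005]
wrist_force: [1.2, 0.2, -0.1]
width: 0.0248
shift cm [-34.9339   6.2181   0.3516] turn [ 0.0054 -0.0046  0.0012] clock 4.0833 w 0.02489538569691249 F [ 0.0973  0.0078 -1.0127] pos [0.4638 0.2645 0.2248]
```

View pics/wrist3.png

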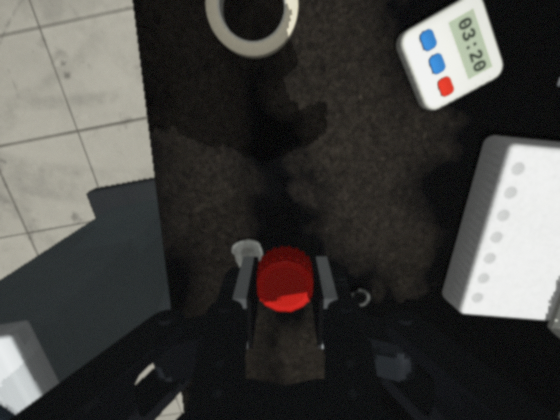

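The cap is held between the pads at (285,279). Next: carry it over the tote.

```bash
python3 -m jog '[[[-4,0.7,0],[0,0,0],2.0],[[-8,1.4,0],[0,0,0],2.0],[[-12,2.1,0],[0,0,0],2.0],[[-16,2.8,0],[0,0,0],2.0],[[-20,3.5,0],[0,0,0],2.0],[[-24,4.3,0],[0,0,0],2.0],[[-28,5,0],[0,0,0],2.0],[[-32,5.7,0],[0,0,0],2.0],[[-34.9,6.2,0],[0,0,0],2.0],[[-34.9,6.2,0],[0,0,0],2.0],[[-34.9,6.2,0],[0,0,0],2.0],[[-34.9,6.2,0],[0,0,0],2.0]]' 40
python3 - <<'E'
from h import *
im=ctrl.get_image("wrist"); cv2.imwrite("pics/wrist4.png",im["pixels"])
C=cloud(im)
for col in ["red","blue"]:
  for c,s,m in blobs(im,col,60):
    mm=m&(im["depth"]>0)
    if mm.sum()<20: print(col,c,s,"no depth"); continue
    P=C[mm]; print(col,c,s,np.median(P,0),P.min(0),P.max(0))
S=(C[...,0]>.33)&(C[...,0]<.64)&(C[...,1]>-.27)&(C[...,1]<-.0)&(im["depth"]>0)
m=S&(C[...,2]>.094)&(C[...,2]<.112); P=C[m]; print(len(P),P.min(0),P.max(0),cv2.minAreaRect((P[:,:2]*1000).astype(np.float32)))
go([.4617,-.0903,.112],Rdown(79.5))
E
```

```text
clock: 5.08
tool_pos: [0.4595, -0.0906, 0.2201]
orientation: [-0.001, 0.769, 0.64, -0.0]
wrist_force: [-0.3, 0.4, 0.3]
width: 0.0254
red [385.4608 186.5797] [369 171  33  32 790] [ 0.5441 -0.0989  0.02  ] [ 0.5314 -0.1126  0.0121] [ 0.5572 -0.0861  0.0222]
red [284.084  286.2927] [ 258  261   54   50 1869] [ 0.4597 -0.0918  0.1597] [ 0.4221 -0.2054  0.0044] [ 0.4723 -0.0791  0.1615]
blue [257.746  187.9815] [ 211  149   93   79 6936] [ 0.4372 -0.0839  0.0054] [ 0.3925 -0.1279  0.0025] [ 0.482  -0.0445  0.0077]
5427 [ 0.3804 -0.1744  0.094 ] [ 0.5895 -0.1017  0.106 ] ((484.73004150390625, -137.5985870361328), (36.096500396728516, 207.61331176757812), 79.33845520019531)
shift cm [ 0.0125  0.2182 10.8329] turn [-0.0013 -0.0004  0.0017] clock 5.1333 w 0.025012142049806337 F [-0.1965  0.642   0.7551] pos [ 0.4597 -0.0901  0.2203]
```

View pics/wrist4.png

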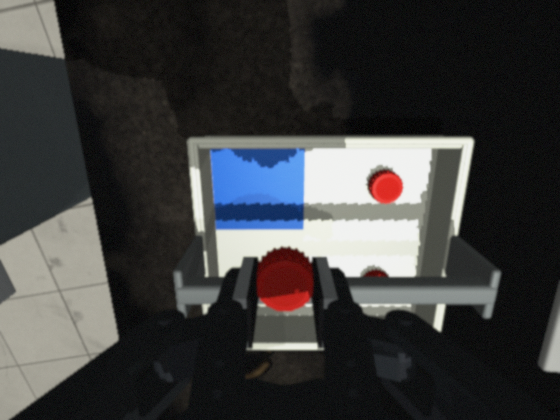

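The wrist view shows the tote at (190-470, 140-350), the bar along row 290 and the patch at (258,188). The tote's centre comes out at (0.4845, -0.138), in line with the earlier fix. Lower and release.

```bash
python3 -m jog '[[[0,0.2,3],[0,0,0],2.0],[[0,0.2,6],[0,0,0],2.0],[[0,0.2,9],[0,0,0],2.0],[[0,0.2,10.8],[0,0,0],2.0],[[0,0.2,10.8],[0,0,0],2.0],[[0,0.2,10.8],[0,0,0],2.0],[[0,0.2,10.8],[0,0,0],4.5],[[0,0.2,10.8],[0,0,0],4.5],[[0,0.2,10.8],[0,0,0],4.5],[[0,0.2,10.8],[0,0,0],4.5],[[0,0.2,10.8],[0,0,0],4.5],[[0,0.2,10.8],[0,0,0],4.5]]' 40
python3 -m jog '[[[0,0,-3],[0,0,0],4.5],[[0,0,-7],[0,0,0],4.5],[[0,0,-10.8],[0,0,0],4.5],[[0,0,-10.8],[0,0,0],4.5],[[0,0,-10.8],[0,0,0],4.5]]'
python3 - <<'E'
from h import *
im=ctrl.get_image("wrist"); cv2.imwrite("pics/wrist5.png",im["pixels"])
C=cloud(im)
S=(C[...,0]>.33)&(C[...,0]<.64)&(C[...,1]>-.27)&(C[...,1]<-.0)&(im["depth"]>0)
m=S&(C[...,2]>.094)&(C[...,2]<.112); P=C[m]; print(len(P),P.min(0),P.max(0),cv2.minAreaRect((P[:,:2]*1000).astype(np.float32)))
s=ctrl.read_state(); print(s["wrist_force"],s["joints"])
go([.484,-.139,.22],Rdown(169.5))
E
```

```text
clock: 6.13
tool_pos: [0.4621, -0.0912, 0.1133]
orientation: [0.0, 0.768, 0.64, 0.0]
wrist_force: [1.3, -0.2, 0.3]
width: 0.0447
clock: 6.55
tool_pos: [0.4631, -0.0915, 0.2231]
orientation: [0.002, 0.768, 0.64, 0.002]
wrist_force: [-0.4, -0.1, 0.4]
width: 0.0454
6333 [ 0.38   -0.1745  0.094 ] [ 0.5897 -0.1022  0.106 ] ((484.7523193359375, -137.53607177734375), (37.060577392578125, 207.35842895507812), 79.12310791015625)
[-0.4161  0.3476 -0.8027] [-0.195   0.1905 -0.2948  1.0839  0.0001  1.558 ]
shift cm [-4.2988  3.0094  0.1503] turn [ 0.0014  0.0013 -1.5697] clock 6.6 w 0.04481402586728526 F [-0.4161  0.3476 -0.8027] pos [ 0.4622 -0.0913  0.2215]
```

View pics/wrist5.png

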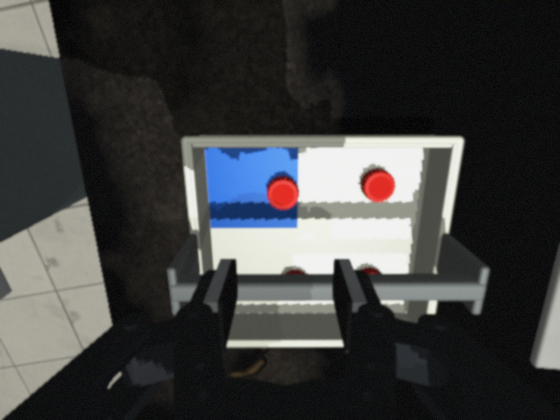

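The stray cap (283,193) lies in the tote on the edge of the patch, and the others are at (378,185), (370,272) and (294,274). Now turn a quarter over the bar.

```bash
python3 -m jog '[[[-1,1,0],[0,0,-0.12],5.0],[[-2,2,0],[0,0,-0.24],5.0],[[-3,3,0],[0,0,-0.36],5.0],[[-4.3,3,0],[0,0,-0.48],5.0],[[-4.3,3,0],[0,0,-0.6],5.0],[[-4.3,3,0],[0,0,-0.72],5.0],[[-4.3,3,0],[0,0,-0.84],5.0],[[-4.3,3,0],[0,0,-0.96],5.0],[[-4.3,3,0],[0,0,-1.08],5.0],[[-4.3,3,0],[0,0,-1.2],5.0],[[-4.3,3,0],[0,0,-1.32],5.0],[[-4.3,3,0],[0,0,-1.44],5.0],[[-4.3,3,0],[0,0,-1.57],5.0],[[-4.3,3,0],[0,0,-1.57],5.0],[[-4.3,3,0],[0,0,-1.57],5.0],[[-4.3,3,0],[0,0,-1.57],5.0]]' 100
python3 - <<'E'
from h import *
im=ctrl.get_image("wrist"); cv2.imwrite("pics/wrist6.png",im["pixels"])
C=cloud(im)
S=(C[...,0]>.33)&(C[...,0]<.64)&(C[...,1]>-.27)&(C[...,1]<-.0)&(im["depth"]>0)
m=S&(C[...,2]>.094)&(C[...,2]<.106); P=C[m]
P=P[(P[:,0]>.40)&(P[:,0]<.57)]; f=np.polyfit(P[:,0],P[:,1],1); print(len(P),np.degrees(np.arctan(f[0])),np.polyval(f,.484))
print(ctrl.read_state()["joints"])
go([.484,-.1385,.147],Rdown(169.5))
E
```

```text
clock: 7.93
tool_pos: [0.4833, -0.1388, 0.22]
orientation: [-0.001, 0.093, 0.996, 0.0]
wrist_force: [0.1, -0.5, -0.6]
width: 0.0501
6185 -10.457127902851353 -0.1388894395328714
[-0.2797  0.245  -0.225   1.102   0.0001 -0.0934]
shift cm [-0.0627  0.0388  7.3267] turn [ 0.0002 -0.0012 -0.003 ] clock 7.9833 w 0.049826544668980385 F [ 1.0257 -0.9626 -0.7677] pos [ 0.4834 -0.1388  0.2203]
```

View pics/wrist6.png

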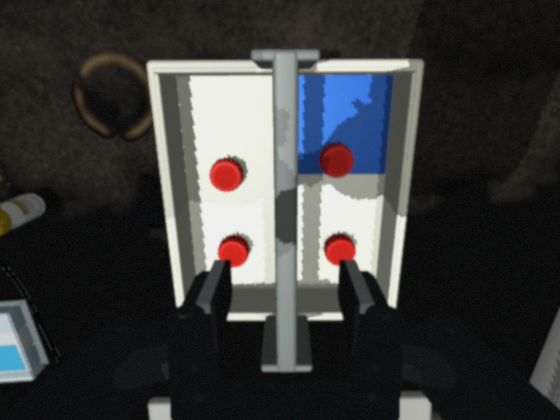

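The bar runs along column 287, midway between the fingers (215 and 355), and all four caps are visible. Go down, close at 100 N.

```bash
python3 -m jog '[[[0,0,3],[0,0,0],5.0],[[0,0,5.5],[0,0,0],5.0],[[0,0,7.3],[0,0,0],5.0],[[0,0,7.3],[0,0,0],5.0],[[0,0,7.3],[0,0,0],5.0],[[0,0,7.3],[0,0,0],0.5],[[0,0,7.3],[0,0,0],0.5],[[0,0,7.3],[0,0,0],0.5],[[0,0,7.3],[0,0,0],0.5],[[0,0,7.3],[0,0,0],0.5],[[0,0,7.3],[0,0,0],0.5],[[0,0,7.3],[0,0,0],0.5],[[0,0,7.3],[0,0,0],0.5],[[0,0,7.3],[0,0,0],0.5],[[0,0,7.3],[0,0,0],0.5]]' 100
python3 - <<'E'
from h import *
s=ctrl.read_state(); print(s["wrist_force"],s["joint_torque"])
Rt=np.eye(3)
th=np.radians
Rz=R.from_euler('z',-10.5,degrees=True).as_matrix()
E
```

```text
clock: 9.23
tool_pos: [0.4844, -0.139, 0.1494]
orientation: [0.001, 0.091, 0.996, -0.0]
wrist_force: [-0.3, 0.6, 6.9]
width: 0.0126
[-0.2922  0.6368  6.8695] [ -0.0636 -50.8441  28.0807  -0.4715  -0.0296   0.0271]
```

The bar is gripped (width 12.6 mm). Before lifting, I'll check for clear space round the tote's swing.

```bash
python3 - <<'E'
from h import *
for n in ["scene","side"]:
    im=ctrl.get_image(n); C=cloud(im)[im["depth"]>0]
    C=C[(C[:,2]>.06)&(C[:,2]<.6)&(C[:,0]>.3)&(C[:,0]<.85)&(abs(C[:,1])<.4)]
    print(n); 
    H=np.zeros((11,16))
    i=((C[:,0]-.3)/.05).astype(int).clip(0,10); j=((C[:,1]+.4)/.05).astype(int).clip(0,15)
    np.maximum.at(H,(i,j),C[:,2]*100); print(H.round(0).astype(int))
# tilt geometry
psi=np.radians(-10.5); Rt0=R.from_euler('z',-10.5,degrees=True)
for t in (15,25,33,40):
    ax=np.array([-.707,-.707,0]) # tote frame axis
    for sgn in (1,-1):
        Rr=R.from_rotvec(sgn*np.radians(t)*ax).as_matrix()
        print(t,sgn,"xup",Rr[2,0],"yup",Rr[2,1])
E
```

```text
scene
[[ 0  0  0  0  0  0  0  0  0  0  0  0  0  0  0  0]
 [ 0  0  0  0  0  0  0  0  0  0  0  0  0  0  0  0]
 [ 0  0  0  0  0 35 51  0  0  0  0  0  0  0  0  0]
 [ 0  0  0  0 17 47 59  0  0  0  0  0  0  0  0  0]
 [ 0  0  0  0 11 57 58  0  0  0  0  0  0  0  0  0]
 [ 0  0  0  0 10 11  0  0  0  0  0  0  0  0  0  0]
 [ 0  0  0  0  0  0  0  0  0  0  0  0  0  0  0  0]
 [ 0  0  9  0  0  0  0  0  0 12 12  7  0  0  7  0]
 [ 0 23 25 21 17 13 11 11  8 12 13 12 12 10 31 22]
 [ 0 42 42 42 42 35 32 31 29 12 12 12 13 12 31 26]
 [ 0  0 42 42 42 42 42 42 30  0  0  0  0 13 13 13]]
side
[[ 0  0  0  0 59 59  0  0  0  0  0  0  0  0  0  0]
 [ 0  0  0  0 59 57  0  0  0  0  0  0  0  0  0  0]
 [ 0  0  0  0 59 48  0  0  0  0  0  0  0  0  0  0]
 [ 0  0  0 56 59 58 45  0  0  0  0  0  0  0  0  0]
 [ 0  0  0 56 57 58  0  0  0  0  0  0  0  0  0  0]
 [ 0  0  0  0 11 10  0  0  0  0  0  0  0  0  0  0]
 [ 0  0  0  0  0  0  0  0  0  0  0  0  0  0  0  0]
 [ 0  0  0  0  0  0  0  0  0 11 12  0  0  0  0  0]
 [31 27 22 19 15 11 11  8  0 12 12 12 12 10 29  0]
 [42 42 42 42 41 33 29 29 23 12 12 12 12 12 31 13]
 [41  0 42 42 42 42 42 42 36  0  0  0  0 13 13 13]]
15 1 xup 0.1829856990519557 yup -0.1829856990519557
15 -1 xup -0.1829856990519557 yup 0.1829856990519557
25 1 xup 0.2987940113145986 yup -0.2987940113145986
25 -1 xup -0.2987940113145986 yup 0.2987940113145986
33 1 xup 0.38506637396288756 yup -0.38506637396288756
33 -1 xup -0.38506637396288756 yup 0.38506637396288756
40 1 xup 0.454462368577295 yup -0.454462368577295
40 -1 xup -0.454462368577295 yup 0.454462368577295
```

The space is clear to x < 0.65. Lift smoothly, and check for slip in the grip.

```bash
python3 -m jog '[[[0,0,-0.4],[0,0,0],0.5],[[0,0,-1],[0,0,0],0.5],[[0,0,-2],[0,0,0],0.5],[[0,0,-3.2],[0,0,0],0.5],[[0,0,-4.5],[0,0,0],0.5],[[0.2,0.2,-6],[0,0,0],0.5],[[0.5,0.5,-7.5],[0,0,0],0.5],[[0.8,0.8,-9],[0,0,0],0.5],[[1.1,1.1,-10.5],[0,0,0],0.5],[[1.4,1.4,-12],[0,0,0],0.5],[[1.7,1.7,-13.5],[0,0,0],0.5],[[2,2,-15],[0,0,0],0.5],[[2.3,2.3,-16.5],[0,0,0],0.5],[[2.6,2.6,-17.8],[0,0,0],0.5],[[2.8,2.8,-18.7],[0,0,0],0.5],[[3,3,-19.2],[0,0,0],0.5],[[3,3,-19.5],[0,0,0],0.5],[[3,3,-19.5],[0,0,0],0.5],[[3,3,-19.5],[0,0,0],0.5]]' 100
python3 - <<'E'
from h import *
for n in ["wrist","side"]:
    im=ctrl.get_image(n); cv2.imwrite(f"pics/{n}7.png",im["pixels"])
s=ctrl.read_state(); print(s["wrist_force"],s["joints"],s["tool_pos"],s["moment"])
E
```

```text
clock: 10.92
tool_pos: [0.4596, -0.104, 0.3425]
orientation: [-0.0, 0.091, 0.996, 0.0]
wrist_force: [0.4, -0.1, -4.5]
width: 0.0125
[ 1.0766 -0.1871 -4.9763] [-0.2226  0.1357 -0.0462  1.3903  0.     -0.0397] [ 0.4595 -0.104   0.3422] [ 0.0117  0.0149 -0.0271]
```

View pics/wrist7.png

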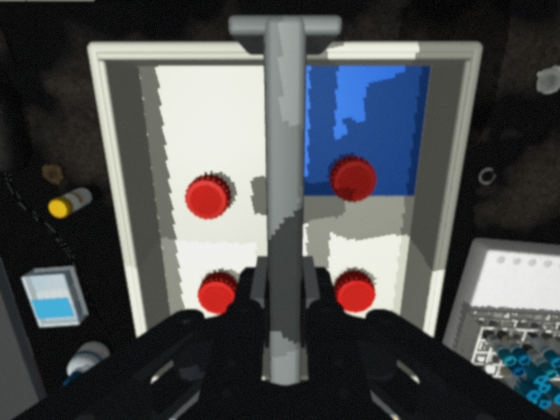

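View pics/side7.png

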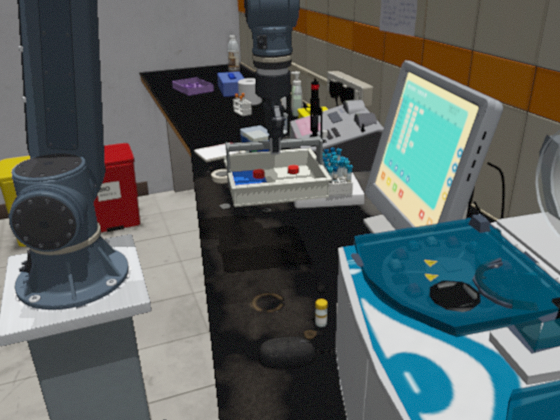

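The lift is level and the caps haven't moved (caps at (207,197), (352,178), (217,293), (355,292)). Now tilt gradually about the diagonal.

```bash
python3 -m jog '[[[0,0,0],[0.02,-0.02,0],0.5],[[0,0,0],[0.05,-0.05,0],0.5],[[0,0,0],[0.08,-0.08,0],0.5],[[0,0,0],[0.11,-0.11,0],0.5],[[0,0,0],[0.13,-0.13,0],0.5],[[0,0,0],[0.15,-0.15,0],0.5],[[0,0,0],[0.17,-0.17,0],0.5],[[0,0,0],[0.19,-0.19,0],0.5],[[0,0,0],[0.21,-0.21,0],0.5],[[0,0,0],[0.23,-0.23,0],0.5],[[0,0,0],[0.25,-0.25,0],0.5],[[0,0,0],[0.27,-0.27,0],0.5],[[0,0,0],[0.29,-0.29,0],0.5],[[0,0,0],[0.31,-0.31,0],0.5],[[0,0,0],[0.33,-0.33,0],0.5],[[0,0,0],[0.35,-0.35,0],0.5],[[0,0,0],[0.36,-0.36,0],0.5],[[0,0,0],[0.37,-0.37,0],0.5],[[0,0,0],[0.37,-0.37,0],0.5],[[0,0,0],[0.37,-0.37,0],0.5]]' 110
python3 - <<'E'
from h import *
for n in ["wrist","scene"]:
    im=ctrl.get_image(n); cv2.imwrite(f"pics/{n}8.png",im["pixels"])
s=ctrl.read_state(); print(s["wrist_force"],s["joints"],s["tool_pos"],s["moment"],s["width"]); Rr=rot(s["orientation"]); print(Rr)
E
```

```text
clock: 12.68
tool_pos: [0.4596, -0.1038, 0.3429]
orientation: [0.165, 0.088, 0.962, -0.199]
wrist_force: [0.1, 0.5, -4.8]
width: 0.0122
[ 0.5002 -0.1075 -5.3637] [-0.0193 -0.0658 -0.3545  0.9581 -0.4179  0.0942] [ 0.4598 -0.104   0.343 ] [0.838  0.5563 0.0424] 0.011791251432934946
[[-0.9298  0.2354  0.2831]
 [ 0.104   0.9055 -0.4114]
 [-0.3532 -0.3531 -0.8664]]
```

View pics/wrist8.png

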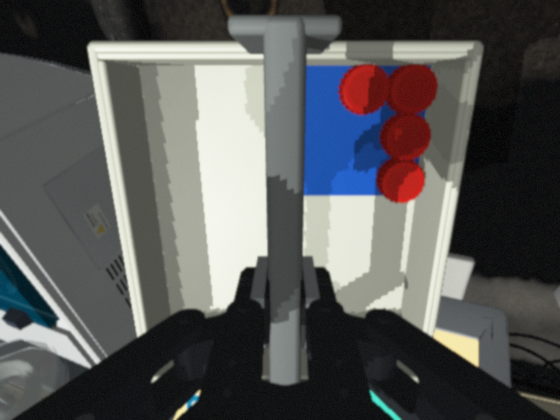

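View pics/scene8.png

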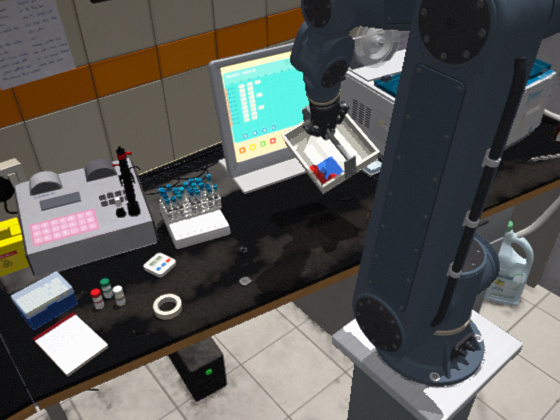

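The wrist view shows all four caps on the patch: (363,89), (412,87), (405,136) and (401,181), with three in line along the +y wall. I'll measure them in the tote's frame, twice, to see whether they're at rest.

```bash
cat > chk.py <<'E'
from h import *
im=ctrl.get_image("wrist"); s=ctrl.read_state(); C=cloud(im); Rr=rot(s["orientation"])
T=np.stack([-Rr[:,0],Rr[:,1],-Rr[:,2]],1)
L=(C-s["tool_pos"])@T   # tote axes, about TCP
h=cv2.cvtColor(im["pixels"],cv2.COLOR_BGR2HSV)
# rim for centering
ok=(im["depth"]>0)
b=[x for x in blobs(im,"blue",200)]
P=np.concatenate([L[m&ok] for _,_,m in b]); print("blue",np.percentile(P,[1,50,99],axis=0).round(4).tolist())
rb=cv2.HoughCircles(cv2.GaussianBlur(cv2.inRange(h,(0,120,60),(9,255,255))|cv2.inRange(h,(171,120,60),(180,255,255)),(5,5),0),cv2.HOUGH_GRADIENT,1,30,param1=100,param2=12,minRadius=18,maxRadius=30)
zf=np.median(P[:,2]); 
for u,v,r in rb[0]:
    d=(T.T@ray(im,u,v)[1]); p=(im["position"]-s["tool_pos"])@T
    q=p+d*((zf+.013-p[2])/d[2])
    print((u,v,r),"patch frame est",q-np.array([-.056,.046,zf]), "depth z",np.median(L[int(v)-3:int(v)+4,int(u)-3:int(u)+4,2])-zf)
print("tilt",np.degrees(np.arccos(T[2,2])),"x up",np.degrees(np.arcsin(T[2,0])),"y up",np.degrees(np.arcsin(T[2,1])),"clock",s["clock"],"dq",abs(s["dq"]).max(),s["width"])
c=s["tool_pos"]+T@np.array([-.1,.09,zf-.004]); print("low corner",c)
E
python3 chk.py; python3 -m jog '[[[0,0,0],[0.0,0,0],0.5],[[0,0,0],[0.0,0,0],0.5],[[0,0,0],[0.0,0,0],0.5],[[0,0,0],[0.0,0,0],0.5],[[0,0,0],[0.0,0,0],0.5],[[0,0,0],[0.0,0,0],0.5]]'; python3 chk.py
```

```text
blue [[-0.095, 0.012, -0.1458], [-0.0517, 0.0308, -0.1443], [-0.0179, 0.062, -0.1426]]
(np.float32(362.5), np.float32(89.5), np.float32(23.5)) patch frame est [-0.0263 -0.0027  0.013 ] depth z 0.015114022915456715
(np.float32(401.5), np.float32(178.5), np.float32(23.3)) patch frame est [0.0254 0.0249 0.013 ] depth z 0.014647251292593921
(np.float32(406.5), np.float32(134.5), np.float32(23.6)) patch frame est [-0.0012  0.025   0.013 ] depth z 0.014893466945825828
(np.float32(413.5), np.float32(91.5), np.float32(28.3)) patch frame est [-0.0252  0.0262  0.013 ] depth z 0.014740463602587461
tilt 29.96226108411145 x up 20.68268072932536 y up -20.677523910935694 clock 12.8333 dq 0.0014760932842905067 0.012212103240810318
low corner [ 0.43   -0.0731  0.1474]
clock: 13.33
tool_pos: [0.4596, -0.1039, 0.3429]
orientation: [0.165, 0.088, 0.962, -0.199]
wrist_force: [-0.6, 0.3, -5.2]
width: 0.012
blue [[-0.095, 0.0119, -0.1459], [-0.0517, 0.0308, -0.1443], [-0.018, 0.0619, -0.1426]]
(np.float32(399.5), np.float32(179.5), np.float32(22.5)) patch frame est [0.026  0.0237 0.013 ] depth z 0.014760013488386264
(np.float32(363.5), np.float32(87.5), np.float32(25.2)) patch frame est [-0.0274 -0.0023  0.013 ] depth z 0.015081635191355358
(np.float32(405.5), np.float32(135.5), np.float32(24.3)) patch frame est [-0.0007  0.0244  0.013 ] depth z 0.015175980092672153
(np.float32(409.5), np.float32(86.5), np.float32(26.8)) patch frame est [-0.0279  0.0236  0.013 ] depth z 0.014987285319317784
tilt 29.976697456521435 x up 20.691980224089995 y up -20.687129414630746 clock 13.3833 dq 0.0062303163915448795 0.012061283613313548
low corner [ 0.4299 -0.0731  0.1473]
```

Everything is at rest, with at least 15 mm of margin, and the bystanders are at the same pixels as at the start. Handing in.

```bash
python3 - <<'E'
from station import ctrl
print(ctrl.job_done()); print(ctrl.read_state()["clock"])
E
```

```text
the job is handed in; nothing more can be done
None
the job is handed in; nothing more can be done
```

I put the stray cap into the tote while it stood on the bench. I then gripped the grey bar at 100 N (110 N from the tilt on), lifted the tote level by about 19 cm, and tilted it 30° towards the blue corner. I handed the job in at about 13.4 s, with the tote still held up and tilted.

**Last checks**
- **Tilt:** x axis 20.7° up, y axis 20.7° down. The low corner is about 147 mm above the bench.
- **Caps:** All four lie flat on the patch, about (-27, -2), (-27, 25), (-1, 25) and (26, 24) mm from its centre. That leaves at least 15 mm to the limits.
- **At rest:** Two looks 0.5 s apart agreed within about 3 mm, which is the noise of the circle fit.
- **Grip:** The finger opening stayed at 12 mm.
- **Bystanders:** The timer and tape roll were at their starting pixels in the scene view taken after the tilt. I last saw the vial after the lift, also at its starting pixels, and did not look at it again after the tilt.

No check failed. The fingers read about 2 mm under the stated sizes on both grasps (24.8 mm on the 27 mm cap, 12.5 mm on the 14 mm bar). Camera views of the tote's centre differed by up to 4 mm.

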